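Open the terminal cover of the impact tester's connection box

ROBOT

A 7-joint arm with a two-finger parallel gripper is mounted at the origin on the work surface. World frame = base frame: x ahead of the robot, y to its left, z up, the work surface at z = 0. Lengths are in m, angles in rad, forces in N, time in s.
With the tool pointing down it reaches from about 0.425 to 0.925 m from the base axis. Payload 6.8 kg.
Tool frame: the origin (TCP) lies on the centre line of the jaws, within the pads' length; the fingertips stand bot.tip_reach ahead of it and the grasp point (between the pads) lies 3 mm ahead of it (bot.tip_reach is the distance from the TCP to the fingertips, in m); z points along the fingers, y is the line along which they close (so a half turn about z gives the same grasp; the last joint's range is limited). The gripper opens to 85 mm and grips with 20 to 120 N. Pads are 22 mm wide; open, the fingers measure 114 mm over their backs; the gripper's body (76 mm by 85 mm) begins 54 mm behind the grasp point. The pads swing forward as they close: fully open they stand 13 mm farther back than shut.
Start: joints at [1.078, 0.477, 0.022, 1.555, -0.011, 1.109, -0.083], TCP at [0.253, -0.626, 0.253] pointing down, gripper open.
Joint ranges: [-2.96, 2.96], [-0.34, 2.1], [-1.41, 1.46], [0.24, 2.44], [-1.37, 4.51], [0.17, 1.92], [-2.96, 2.96]. Speed limits (rad/s): [2.39, 2.39, 3.14, 3.14, 3.14, 3.14, 3.14].

INTERFACE

Orientations are given as a unit quaternion [w, x, y, z].
In Python, from station import bot gives the robot as it stands.
- The arm moves only by the tool jog_arm, never from a script. Its argument "deltas" is a list of rows, each a list of 7 numbers: the shift along the world's x, y, z in m, then the turn, a rotation vector about the world's x, y, z in rad, then the opening, from 0 (shut) to 1 (fully open). In form: [[x, y, z, rx, ry, rz, grip], ...]. A call has 1 to 10 rows; each row shifts and turns the commanded pose from where the row before left it; what a row does not reach is not made up. A row lasts 1/10 s, in which the tool goes at most 50 mm and 8.59 degrees, less where a joint would pass 70% of its speed; a pose out of reach is approached as far as the arm can. A call with a gripper value outside its range is refused whole. The fingers move at their own pace and stop on an object; "newtons" is the grip in N (left out, the last holds). Time passes only in rows, so rows that do not move let the fingers close. It gives the time, the measured TCP pose, the force, the opening and the grip force at its end, in the units of the state.
- bot.get_obs(): the state, without advancing time (a new reading comes with each control period).
- bot.read_camera(name): name is "side" or "top" or "wrist"; returns a dict with "img" (384x512x3 uint8, red, green, blue), "K" (3x3 intrinsics, pixels), "eye" and "attitude" of the camera in the world. Camera axes: x right, y down, z forward; pixel columns grow to the right and rows downward; lengths in m; the calibration is good to about 2 mm. The wrist camera is an equidistant fisheye: a pixel r from the principal point sees the ray r / f radians off the axis. A picture is of the moment at which its call begins. There is no depth.
- bot.hand_in(): hands the job in; it is judged then, once.
The state is a dict: "t": time; "q": joint angles; "joint_vel": joint speeds; "joint_torque": joint torques, N m; "eef_pos": TCP position; "tool_rot": TCP orientation; "contact_force": force on the tool from outside, world axes, zero at the start; "torque": the same for the moment, N m; "gripper_width": opening from 0.0 (shut) to 1.0 (fully open); "grasp_force": force on a finger pad.
Only numpy, scipy, OpenCV 4.12 (cv2) and the standard library are available. Lean on these libraries where they do the work, as an engineer would, in place of code of your own. Each camera call takes 0.05 s, during which the arm holds its last target. There are 200 camera calls.

TASK

Open the terminal compartment of the tester's connection box: press the orange snap tab fully in, then push the released white cover along its guides past the tab until the terminal opening is completely uncovered. Only press and push, never lift or tip the cover; leave it lying flat on the box's deck (not fallen off the end), and leave the jar, the steel specimen and the screwdriver where they are.

Things in the scene. Friction and masses are not known exactly. Their poses are not given: they have to be found in the camera images.
- connection_box: Fixed grey box on a blue plate (170 x 330 x 12 mm). Origin: centre of the plate's underside, on the table. Box: x -55 to 55, y -135 to 145 mm; its flat top, the deck, is at z = 50 mm. The cover slides along the box's +y axis only, between two rails 8 mm high (x = 41 to 47 and -47 to -41 mm) running the deck's full length. The deck's +y end is open (no stop).
- opening (a point): Centre of the terminal opening, at deck height (box frame 0, -77.5, 50 mm): a recess x -26 to 26, y -115 to -40 mm, 22 mm deep, with brass screws, hidden under the seated cover. It is completely uncovered once the cover's origin is beyond y = +10 mm in the box frame.
- cover: Loose white cover, 78 (x) x 100 (y) x 24 mm, 0.1 to 0.2 kg, axes parallel to the box's. Origin: centre of its underside; seated, at (0, -75, 50) mm in the box frame. It runs on two skids along its long edges; its front (+y) wall ends 5 mm above the deck. It tips off the open end if its origin passes y = +145 mm in the box frame.
- cover_push (a point): Point to push on, towards the box's +y: middle of the outer face of the cover's rear (-y) wall, 20 mm above the deck (cover frame 0, -50, 20 mm). This wall is 62 mm wide and reaches from 5 to 34 mm above the deck. Just behind it two stops 8 mm high (box frame y -135 to -127 mm) leave x -31 to 31 mm free for a finger.
- tab_press (a point): Where to press, on top of the orange snap tab (moves with it), at x = 0, y = +4 mm in the box frame. The tab is a block 30 (x) x 40 (y) mm at y = -22 to +18 mm, 3 mm in front (+y) of the seated cover; its top is 12 mm above the deck at joint value 0. While it stands more than 5 mm out it blocks the cover.
- snap_tab (a joint): How far the tab is pressed straight down, in m: 0 (out) to 0.011 (fully in, 1 mm proud of the deck; the cover then passes over it). It moves against about 4 N of friction and stays where it is left.
- jar: Bystander: amber jar with black cap, 48 mm diameter, 62 mm high, upright. Origin: centre of its underside.
- specimen: Bystander: notched steel test bar 64 x 13 x 13 mm lying on the table. Origin: centre of its underside.
- screwdriver: Bystander: screwdriver lying on the table beyond the box, 200 mm long, red handle 26 mm thick. Origin: the table point under the middle of its length; its own x axis runs from handle to tip.
Mind the look-alikes: they are no part of the job. Several things have the shape of the cover; the one meant has the colours described above.

How it is judged:
By the outcome, as a careful person would: the job done as asked, in the order asked, and still so for the second after the job is handed in, with the robot touching nothing.
It also fails if it takes over 38 s, if anything falls off the work surface, if the arm or the gripper's body presses on something with over 40 N, if the wrist force passes 120 N, or if a joint passes its speed limit or range.

## Working session

There is one attempt and no reset: what is moved stays moved. The work goes in short steps, Python scripts to look and compute and a tool call to move; the robot and the scene stay as the last step left them, time stands still between calls to the robot, and variables do not carry over. Pictures are saved under pics/ and viewed, at most 10 in all, crops included, and the job is handed in when it is done.

Besides the shell and the picture viewer there is one more tool, called after "Emit:" as a command line: name --pt "numbers of a row" for each row, then --argument value for the rest. jog_arm: Moves the arm, as the interface text tells. Its arguments: {"type":"object","properties":{"deltas":{"type":"array"},"newtons":{"type":"number"}},"required":["deltas"]}

```bash
ls; mkdir -p pics; python3 - <<'E'
from station import bot
import cv2,pickle
d={}
for n in ["top","side"]:
    c=bot.read_camera(n); d[n]=c
    cv2.imwrite(f"pics/{n}0.png",c["img"][:,:,::-1]); print(n,c["K"],c["eye"],c["attitude"])
pickle.dump(d,open("cams.pkl","wb"))
print(bot.tip_reach,bot.get_obs())
E
```

```text
pics
top [[463.38182288   0.         259.63255183]
 [  0.         463.38182288 189.51071474]
 [  0.           0.           1.        ]] [ 0.4254887  -0.08462713  0.87617207] [ 0.06421654 -0.69782479  0.71088428 -0.05966862]
side [[465.39658309   0.         257.97345453]
 [  0.         465.39658309 192.36874707]
 [  0.           0.           1.        ]] [0.46288664 0.71707089 0.6278912 ] [ 0.03150239 -0.05097316  0.88733936 -0.45720696]
0.022 {'t': 0.1, 'q': array([ 1.07790201,  0.47776718,  0.02237212,  1.5563447 , -0.01148406,
        1.10924447, -0.08310881]), 'joint_vel': array([-0.00160705, -0.00068588,  0.00094801, -0.00129925,  0.00012842,
        0.0012603 , -0.00053929]), 'joint_torque': array([ 4.50463340e-03, -5.97765148e+01,  1.61390796e+00, -2.81956851e+01,
        1.28413725e-02,  5.02125462e-03,  3.89918523e-05]), 'eef_pos': array([ 0.25316689, -0.62520845,  0.25239343]), 'tool_rot': array([-7.85087281e-04,  9.81549104e-01,  1.91208493e-01, -2.28170435e-04]), 'contact_force': array([-0.01672752,  0.28944235, -0.85251907]), 'torque': array([-0.02723821, -0.01916709,  0.03316725]), 'grasp_force': 0.0, 'gripper_width': 1.000146451381703}
```

View pics/top0.png

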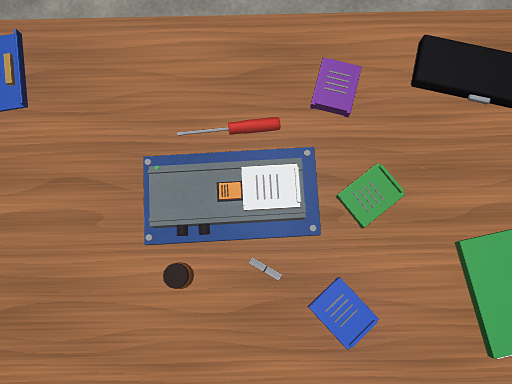

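View pics/side0.png

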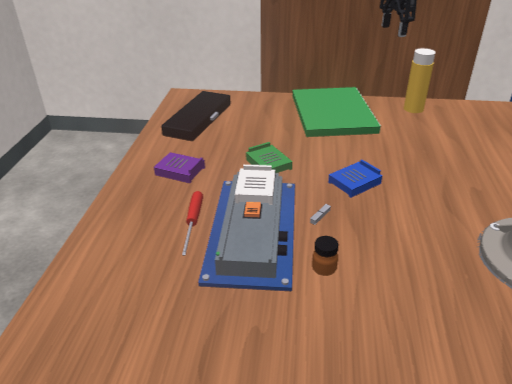

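The white cover with the orange tab beside it, at top (270,187), is the one meant. The look-alikes are purple (336,86), green (370,195) and blue (343,313): wrong colours and not on a box. Next I measure the box and confirm the cover in a crop.

```bash
cat > h.py <<'E'
import numpy as np,cv2,pickle
from scipy.spatial.transform import Rotation as R
def rot(q): return R.from_quat(np.roll(q,-1)).as_matrix()
def cast(c,uv,z):
    uv=np.atleast_2d(uv).astype(float)
    d=np.c_[uv,np.ones(len(uv))]@np.linalg.inv(c["K"]).T@rot(c["attitude"]).T
    return c["eye"]+d*((z-c["eye"][2])/d[:,2])[:,None]
def biggest(m):
    return max(cv2.findContours(m.astype(np.uint8),0,cv2.CHAIN_APPROX_NONE)[0],key=cv2.contourArea)
E
python3 - <<'E'
from h import *
d=pickle.load(open("cams.pkl","rb"))
for n,(x0,y0,x1,y1) in {"top":(135,140,325,250),"side":(200,150,310,285)}.items():
    c=d[n]; im=c["img"]; h=cv2.cvtColor(im,cv2.COLOR_RGB2HSV)
    box=np.zeros(im.shape[:2],bool); box[y0:y1,x0:x1]=1
    H,S,V=[h[...,i].astype(int) for i in range(3)]
    o=biggest((H>4)&(H<20)&(S>170)&(V>180)&box&(True if n=="top" else True)) if n=="top" else None
    b=biggest((H>105)&(H<125)&(S>150)&box)
    # plate corners via hull -> quad
    hull=cv2.convexHull(b); q=cv2.approxPolyN(hull,4)[0] if hasattr(cv2,"approxPolyN") else None
    P=cast(c,q,0.012); print(n,"plate",q.tolist(),P[:,:2].round(4).tolist(),P[:,:2].mean(0), np.linalg.norm(P-np.roll(P,1,0),axis=1))
    e=P-np.roll(P,1,0); print(np.degrees(np.arctan2(e[:,1],e[:,0])))
    w=biggest((S<40)&(V>200)&box); print("white",cv2.boundingRect(w),cast(c,w[:,0].mean(0),0.07))
    if o is not None: print("orange",cv2.minAreaRect(o),cast(c,cv2.minAreaRect(o)[0],0.062))
im=d["top"]["img"][140:250,135:385,::-1]; cv2.imwrite("pics/crop.png",cv2.resize(im,None,fx=3.2,fy=3.2,interpolation=cv2.INTER_CUBIC))
E
```

```text
top plate [[320, 234], [145, 244], [143, 156], [313, 147]] [[0.4925, -0.1912], [0.48, 0.1345], [0.6484, 0.1426], [0.6598, -0.1845]] [ 0.57016579 -0.02466458] [0.16739255 0.32594325 0.16869103 0.32735084]
[-177.71475047   92.20649682    2.76187533  -88.01941425]
white (241, 164, 60, 46) [[ 0.57255894 -0.10020701  0.07      ]]
orange ((226.5, 198.0), (9.0, 0.0), 180.0) [[ 0.5556375  -0.02143649  0.062     ]]
side plate [[292, 284], [236, 284], [231, 279], [292, 208]] [[0.4777, 0.1325], [0.5771, 0.1435], [0.5881, 0.1325], [0.4911, -0.0908]] [0.53349622 0.0794053 ] [0.22372043 0.10007847 0.01556591 0.24343589]
[  93.44273991    6.34620644  -45.40962412 -113.47139318]
white (235, 169, 40, 27) [[ 0.57203627 -0.09711567  0.07      ]]
```

View pics/crop.png

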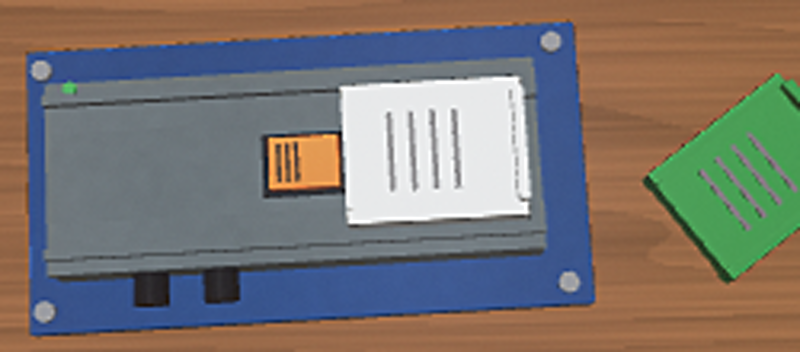

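The crop confirms it: white cover at crop (435,150), orange tab (303,162), and the raised rear wall on the right (525,145). The plate centre is about (0.570,-0.025), yawed about 2.2°. I move above the tab with the gripper shut.

Emit:
jog_arm --pt "0.02 0.038 0 0 0 0.077 0" --pt "0.02 0.038 0 0 0 0.077 0" --pt "0.02 0.038 0 0 0 0.077 0" --pt "0.02 0.038 0 0 0 0.077 0" --pt "0.02 0.038 0 0 0 0.077 0" --pt "0.02 0.038 0 0 0 0.077 0" --pt "0.02 0.038 0 0 0 0.077 0" --pt "0.02 0.038 0 0 0 0.077 0" --pt "0.02 0.038 0 0 0 0.077 0" --pt "0.02 0.038 0 0 0 0.077 0" --newtons 40

```text
t: 1.1
eef_pos: [0.4537, -0.244, 0.2532]
tool_rot: [-0.0, 0.837, 0.547, -0.0]
contact_force: [-0.6, -0.0, 0.1]
gripper_width: 0.0
grasp_force: 0.0
```

Emit:
jog_arm --pt "0.02 0.038 -0.01 0 0 0.077 0" --pt "0.02 0.038 -0.02 0 0 0.077 0" --pt "0.02 0.038 -0.02 0 0 0.077 0" --pt "0.02 0.038 -0.02 0 0 0.077 0" --pt "0.02 0.038 -0.02 0 0 0.077 0" --pt "0.017 0.036 -0.01 0 0 0.07 0" --pt "0 0 0 0 0 0 0" --pt "0 0 0 0 0 0 0"

```text
t: 1.9
eef_pos: [0.5701, -0.0187, 0.1526]
tool_rot: [-0.001, 0.693, 0.721, -0.0]
contact_force: [-0.5, -1.6, -0.4]
gripper_width: -0.003
grasp_force: 0.0
```

```bash
python3 - <<'E'
from h import *
from station import bot
o=bot.get_obs(); print(o["t"],o["eef_pos"],o["contact_force"],o["gripper_width"],bot.tip_reach,o["q"])
M=rot(o["tool_rot"]); print(np.degrees(np.arctan2(M[1,1],M[0,1])),M[:,2])
c=bot.read_camera("wrist"); s=bot.read_camera("side")
pickle.dump((c,s),open("w1.pkl","wb"))
print(c["K"],c["eye"],c["attitude"])
cv2.imwrite("pics/w1.png",np.hstack([c["img"],s["img"][100:,180:330].copy() if 0 else c["img"][:, :0]])[:,:,::-1])
cv2.imwrite("pics/s1.png",cv2.resize(s["img"][60:310,170:350,::-1],None,fx=2.4,fy=2.4))
E
```

```text
1.9 [ 0.57006863 -0.01871771  0.15259658] [-0.51959691 -1.61050484 -0.3735702 ] -0.0026572679136961106 0.022 [ 0.28233258  0.4644867  -0.45920029  1.87514876  0.26363959  0.86322677
 -0.26711809]
2.3356834262134742 [-1.53866587e-03  3.20892211e-04 -9.99998765e-01]
[[297.31863964   0.         260.13493974]
 [  0.         297.31863964 189.52257626]
 [  0.           0.           1.        ]] [0.5675445  0.05035896 0.27400725] [0.14240998 0.98959566 0.02037057 0.00220453]
```

View pics/w1.png

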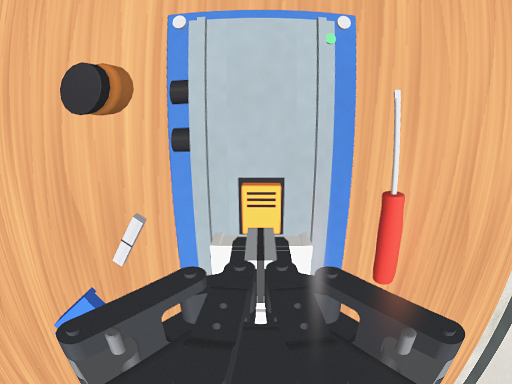

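View pics/s1.png

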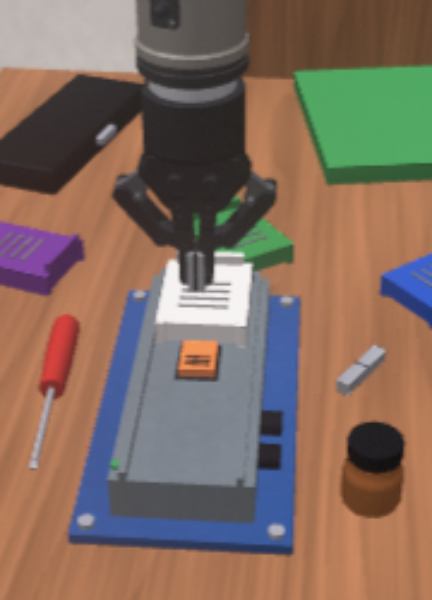

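Wrist view: the tab's front edge runs (242,183)-(282,183) and the rails and plate are straight, with the tip just above the tab's rear. I cast the wrist pixels to check the offset.

```bash
python3 - <<'E'
from h import *
c,s=pickle.load(open("w1.pkl","rb"))
def fish(c,uv,z):
    K=c["K"]; p=(np.array(uv,float)-K[:2,2])/K[0,0]; th=np.linalg.norm(p,axis=1)
    d=np.c_[p/th[:,None]*np.sin(th)[:,None],np.cos(th)]@rot(c["attitude"]).T
    return (c["eye"]+d*((z-c["eye"][2])/d[:,2])[:,None]).round(4)
print("tab front corners",fish(c,[[242,183],[282,183]],.062))
print("bolts",fish(c,[[179,22],[344,22]],.014))
print("plate far",fish(c,[[168,16],[356,16]],.012))
print("cover front top",fish(c,[[211,247],[312,247]],.074))
d=pickle.load(open("cams.pkl","rb"))["top"]
print("top: tab corners",cast(d,[[218,182.5],[218.5,200.5]],.062),"cover rear",cast(d,[[298,164],[300.5,204]],.08), "cover front", cast(d,[[241.5,167],[243.5,210]],.074))
E
```

```text
tab front corners [[ 0.5562 -0.0074  0.062 ]
 [ 0.5857 -0.0062  0.062 ]]
bolts [[0.4923 0.1253 0.014 ]
 [0.6381 0.1315 0.014 ]]
plate far [[0.4809 0.1325 0.012 ]
 [0.65   0.1398 0.012 ]]
cover front top [[ 0.5342 -0.0555  0.074 ]
 [ 0.611  -0.0523  0.074 ]]
top: tab corners [[ 0.58402539 -0.00636061  0.062     ]
 [ 0.55140881 -0.00718017  0.062     ]] cover rear [[ 0.61096725 -0.14912272  0.08      ]
 [ 0.53977344 -0.15115892  0.08      ]] cover front [[ 0.60888421 -0.0492871   0.074     ]
 [ 0.53195352 -0.05193163  0.074     ]]
```

Emit:
jog_arm --pt "0 -0.002 -0.02 0 0 0 0" --pt "0 0 -0.02 0 0 0 0" --pt "0 0 -0.015 0 0 0 0" --pt "0 0 -0.008 0 0 0 0" --pt "0 0 -0.004 0 0 0 0" --pt "0 0 -0.002 0 0 0 0" --pt "0 0 -0.002 0 0 0 0" --pt "0 0 -0.002 0 0 0 0" --pt "0 0 0 0 0 0 0"

```text
t: 2.9
eef_pos: [0.5707, -0.0216, 0.0806]
tool_rot: [0.0, 0.693, 0.721, 0.0]
contact_force: [-0.3, -0.5, 0.6]
gripper_width: 0.0
grasp_force: 0.2
```

Emit:
jog_arm --pt "0 0 -0.002 0 0 0 0" --pt "0 0 -0.002 0 0 0 0" --pt "0 0 -0.002 0 0 0 0" --pt "0 0 -0.001 0 0 0 0" --pt "0 0 0 0 0 0 0"

```text
t: 3.4
eef_pos: [0.5707, -0.0216, 0.0732]
tool_rot: [0.0, 0.693, 0.721, 0.0]
contact_force: [-0.2, -0.7, 1.7]
gripper_width: 0.001
grasp_force: 0.6
```

Emit:
jog_arm --pt "0 0 -0.001 0 0 0 0" --pt "0 0 -0.001 0 0 0 0" --pt "0 0 0 0 0 0 0"

```text
t: 3.7
eef_pos: [0.5708, -0.0216, 0.0729]
tool_rot: [0.001, 0.693, 0.721, 0.0]
contact_force: [-5.3, 0.6, 18.7]
gripper_width: 0.005
grasp_force: 9.2
```

```bash
python3 - <<'E'
from h import *
from station import bot
o=bot.get_obs(); print(o["contact_force"],o["eef_pos"])
s=bot.read_camera("side"); w=bot.read_camera("wrist")
a=cv2.resize(s["img"][140:240,210:310],(390,390),interpolation=cv2.INTER_CUBIC); b=cv2.resize(w["img"][150:280,195:325],(390,390),interpolation=cv2.INTER_CUBIC)
cv2.imwrite("pics/s2.png",np.hstack([a,b])[:,:,::-1])
E
```

```text
[-5.34347127  0.60965542 18.71495553] [ 0.57079298 -0.02156891  0.07293035]
```

View pics/s2.png

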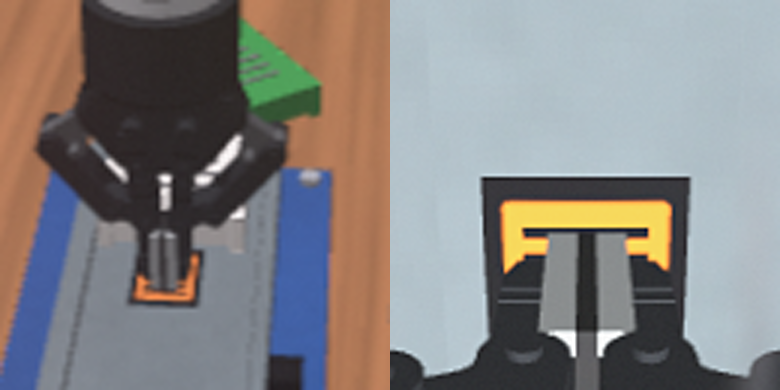

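The hard stop came at tip z 0.051, which is 1 mm proud, so the tab is fully in. The picture shows it sunk in its slot at (585,235). Now I go up, back behind the cover, and down.

Emit:
jog_arm --pt "0 0 0.012 0 0 0 0" --pt "0 0 0.03 0 0 0 0" --pt "0 0 0.03 0 0 0 0" --pt "0.001 -0.03 0.005 0 0 0 0" --pt "0.002 -0.04 0 0 0 0 0" --pt "0.002 -0.04 0 0 0 0 0" --pt "0.001 -0.03 0 0 0 0 0" --pt "0 -0.01 0 0 0 0 0" --pt "0 0 0 0 0 0 0"

```text
t: 4.7
eef_pos: [0.5758, -0.1733, 0.1479]
tool_rot: [-0.0, 0.694, 0.72, -0.0]
contact_force: [0.1, 0.7, 0.4]
gripper_width: -0.001
grasp_force: 0.0
```

```bash
python3 - <<'E'
from h import *
from station import bot
o=bot.get_obs(); print(o["t"],o["contact_force"],o["eef_pos"])
s=bot.read_camera("side"); w=bot.read_camera("wrist")
a=cv2.resize(s["img"][120:270,190:320],(360,415),interpolation=cv2.INTER_CUBIC); b=cv2.resize(w["img"][100:340,140:380],(415,415),interpolation=cv2.INTER_CUBIC)
cv2.imwrite("pics/s3.png",np.hstack([a,b])[:,:,::-1])
E
```

```text
4.7 [0.12024065 0.6945407  0.41391206] [ 0.57576343 -0.17330158  0.14791948]
```

View pics/s3.png

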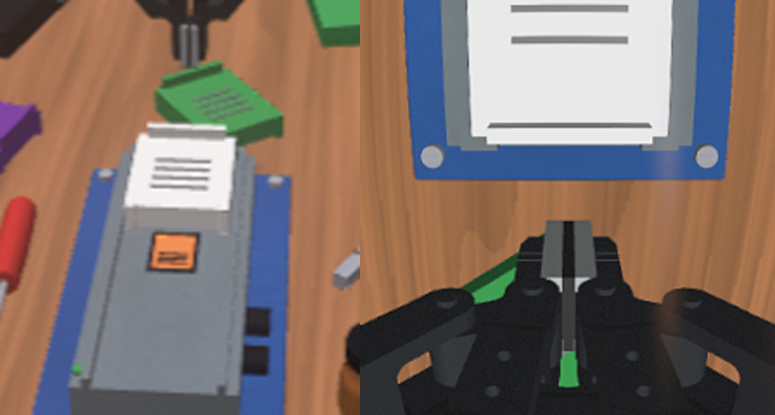

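The tab sits flush, at (173,252) left, and the finger is centred behind the cover's rear wall, (568,225) right. I descend and push.

Emit:
jog_arm --pt "0 0 -0.025 0 0 0 0" --pt "0 0 -0.025 0 0 0 0" --pt "0 0 -0.013 0 0 0 0" --pt "0 0 -0.002 0 0 0 0" --pt "0 0.004 0 0 0 0 0" --pt "0 0.004 0 0 0 0 0" --pt "0 0.004 0 0 0 0 0" --pt "-0.0005 0.004 0 0 0 0 0" --pt "0 0.004 0 0 0 0 0" --pt "0 0.004 0 0 0 0 0"

```text
t: 5.8
eef_pos: [0.576, -0.1477, 0.0837]
tool_rot: [0.0, 0.693, 0.721, 0.0]
contact_force: [0.2, -1.3, 0.6]
gripper_width: -0.0
grasp_force: 0.7
```

Emit:
jog_arm --pt "0 0.005 0 0 0 0 0" --pt "0 0.005 0 0 0 0 0" --pt "0 0.005 0 0 0 0 0" --pt "0 0.005 0 0 0 0 0" --pt "-0.001 0.005 0 0 0 0 0" --pt "0 0.005 0 0 0 0 0" --pt "0 0.005 0 0 0 0 0" --pt "0 0.005 0 0 0 0 0" --pt "-0.001 0.005 0 0 0 0 0" --pt "0 0.005 0 0 0 0 0"

```text
t: 6.8
eef_pos: [0.5737, -0.0972, 0.0832]
tool_rot: [-0.0, 0.693, 0.721, -0.0]
contact_force: [0.1, -0.5, 0.8]
gripper_width: -0.004
grasp_force: 0.5
```

```bash
python3 - <<'E'
from h import *
from station import bot
o=bot.get_obs(); print(o["t"],o["contact_force"],o["eef_pos"])
s=bot.read_camera("side"); w=bot.read_camera("wrist")
a=cv2.resize(s["img"][120:270,190:320],(360,415),interpolation=cv2.INTER_CUBIC); b=cv2.resize(w["img"][100:340,140:380],(415,415),interpolation=cv2.INTER_CUBIC)
cv2.imwrite("pics/s4.png",np.hstack([a,b])[:,:,::-1])
E
```

```text
6.8 [ 0.05379252 -0.53559167  0.79485946] [ 0.5737093  -0.09719433  0.08323578]
```

View pics/s4.png

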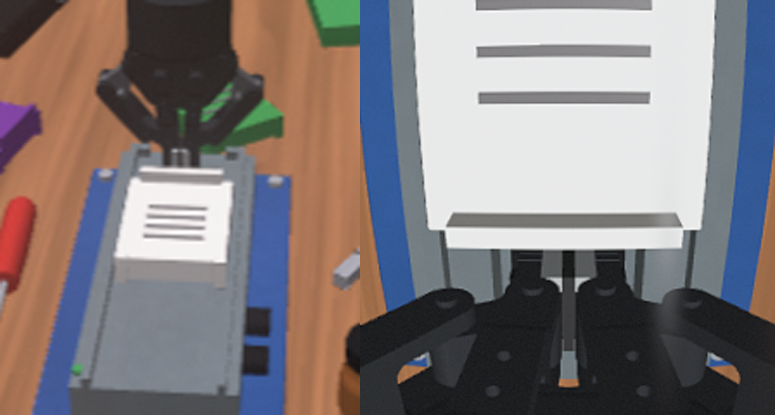

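The cover is sliding flat over the tab, with its rear wall at (180,173) left. I continue.

Emit:
jog_arm --pt "0 0.005 0 0 0 0 0" --pt "0 0.005 0 0 0 0 0" --pt "0 0.005 0 0 0 0 0" --pt "-0.001 0.005 0 0 0 0 0" --pt "0 0.005 0 0 0 0 0" --pt "0 0.005 0 0 0 0 0" --pt "0 0.005 0 0 0 0 0" --pt "0 0.005 0 0 0 0 0" --pt "-0.001 0.005 0 0 0 0 0" --pt "0 0.004 0 0 0 0 0"

```text
t: 7.9
eef_pos: [0.5718, -0.0481, 0.0833]
tool_rot: [-0.0, 0.693, 0.721, 0.0]
contact_force: [-0.6, -1.3, -0.7]
gripper_width: -0.001
grasp_force: 0.4
```

Emit:
jog_arm --pt "0 0.002 0 0 0 0 0" --pt "0 0 0 0 0 0 0" --pt "0 -0.01 0 0 0 0 0" --pt "0 -0.02 0 0 0 0 0" --pt "0 -0.01 0.02 0 0 0 0" --pt "0 -0.03 0.04 0 0 0 0" --pt "0 -0.04 0.04 0 0 0 0" --pt "0 -0.04 0.02 0 0 0 0" --pt "0 -0.04 0 0 0 0 0" --pt "0 0 0 0 0 0 0"

```text
t: 8.9
eef_pos: [0.5704, -0.2414, 0.1993]
tool_rot: [0.002, 0.697, 0.717, -0.001]
contact_force: [-0.6, -1.1, 0.4]
gripper_width: 0.001
grasp_force: 0.0
```

```bash
python3 - <<'E'
from h import *
from station import bot
o=bot.get_obs(); print(o["t"],o["contact_force"],o["eef_pos"])
s=bot.read_camera("side"); w=bot.read_camera("top")
a=cv2.resize(s["img"][120:290,190:340],(366,415),interpolation=cv2.INTER_CUBIC); b=cv2.resize(w["img"][110:290,130:330],(430,387),interpolation=cv2.INTER_CUBIC)
b=np.vstack([b,np.zeros((28,430,3),np.uint8)])
cv2.imwrite("pics/s5.png",np.hstack([a,b])[:,:,::-1])
im=w["img"]; h=cv2.cvtColor(im,cv2.COLOR_RGB2HSV); m=(h[...,1]<40)&(h[...,2]>200); m[:140]=0;m[250:]=0;m[:,:135]=0;m[:,325:]=0
print(cast(w,cv2.boxPoints(cv2.minAreaRect(biggest(m))),.074))
E
```

```text
8.9 [-0.61987664 -1.07452965  0.4172203 ] [ 0.5703637  -0.24142422  0.19929672]
[[ 0.60418841  0.067818    0.074     ]
 [ 0.60826854 -0.03278889  0.074     ]
 [ 0.53128454 -0.0366296   0.074     ]
 [ 0.52729243  0.06233164  0.074     ]]
```

View pics/s5.png

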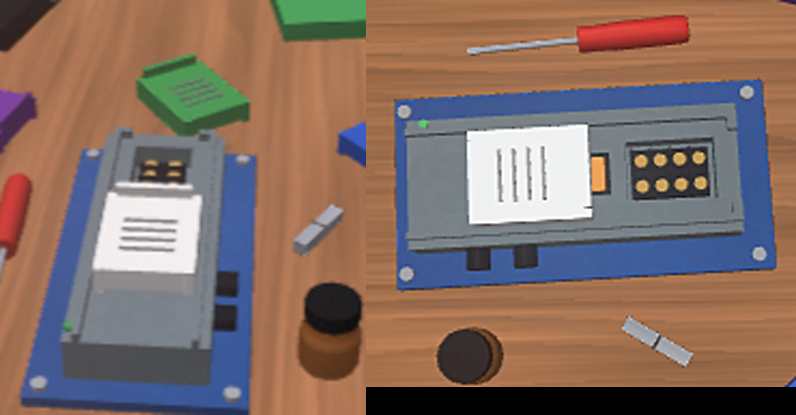

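The opening with its brass screws, at (670,172) right, is fully uncovered. The cover lies flat at about box y = +40 mm, and the jar, specimen and screwdriver are where they were.

```bash
python3 -c "
from station import bot
print(bot.hand_in())"
```

```text
the job is handed in; nothing more can be done
None
```

The job is handed in: the tab is pressed fully in, the white cover lies flat about 40 mm past the box origin, the terminal opening is fully uncovered, and the jar, specimen and screwdriver were not touched.

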